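# Press a copper cap home in a trigger clamp, release, take the handle out

### The job

A wooden handle lies between the jaws of the one-hand trigger clamp with its copper cap only started on the spigot. Pump the trigger until the cap is pressed fully home against the wooden shoulder, stopping as soon as you feel it seat so that the thin copper is not crushed; then press the red release, slide the jaw back some 20 to 30 mm to clear the cap, and lay the finished handle gently in the tray. Leave the other things where they are.

Things in the scene. Friction and masses are not known exactly. Their poses are not given: they have to be found in the camera images.
- clamp: One-hand bar clamp lying on its side on a screwed-down plywood board (x -128..60, y -205..185 mm, 18 mm thick). Origin: on the bench under the toothed bar (24 mm wide, 42-48 mm above the bench). +y: along the bar, the way the jaw closes; -x: towards the free ends of jaws, grip and trigger; z up. Jaws, grip and head stand 29-62 mm above the bench. A bare handle and a spare cap lie on the board.
- fixed_pad (a point): Centre of the face of the orange pad on the fixed black jaw at the bar's +y end: clamp x -58, y +112, z 45 mm. Both jaws reach out to x = -82 mm. The handle lies along y between the jaws, on two wooden rests with cheeks 40 mm high at y 36-48 and 94-108 mm; between the rests both its sides are free, 31 mm to the bar.
- jaw (a joint): Travel of the sliding head, m: 0 open, grows as it closes; about 0.014-0.026 at first, 0.048 with the jaw on a fully seated cap. It ratchets in 6 mm clicks, forward only, until the release is pressed; then it slides back against about 5 N. When the trigger is let go the head creeps back 1-5 mm to the last click; a seated cap stays home.
- jaw_face (a point): Centre of the orange pad's face on the sliding head: clamp x -58, z 45, y = -32 mm + travel. Behind it (along -y) on the head: jaw arm to 24 mm; black housing 24-112 mm behind, x -22..+20, top 61 mm high; the black grip, 26 mm thick, raked from 97 mm behind at x -20 to 126 mm behind at x -122; the orange trigger in front of the grip; the red release on the +x side.
- trigger (a joint): Trigger angle, rad: 0 at rest (spring return), 0.42 drawn to its stop. The first 0.1 only brings the pawl into the teeth; a draw past 0.39 gives one 6 mm click; then let it come back to 0. At trigger_pull: 4-6 N in the air, 10-13 N pressing the cap on; with the cap home it stalls at about 0.3 and the force climbs steeply. Each further N adds about 3.5 N at the jaw; the cap crushes at 100 N, some 32 N here.
- trigger_pull (a point): Point on the front face (towards the jaws, +y) of the orange trigger, mid-height, 114 mm from its pin (pin: x +10, 84 mm behind the jaw face), 18 mm before its free end. The trigger is 12 mm thick, 36-54 mm above the bench. Hook it here and draw along clamp -y, about 47 mm for a full stroke; the space before it is free, beyond the jaws' ends.
- release_tab (a point): Centre of the outer (+x) face of the red release tab, 30 mm long in y, 22 mm high, clamp x +42, z 45, 45 mm behind the jaw face. Pressed 5-7 mm towards the head (-x; 3 N rising to 7 N) it frees the ratchet; it springs back when let go, so keep it pressed while the head slides. A black boss 17 mm behind its centre stands out 4 mm farther.
- head_side (a point): Point on the head's opposite face (clamp x -22, z 45), across from the release tab, in a gap 45 mm wide between trigger and jaw arm. A pinch from here across to release_tab (64 mm, 57 mm when pressed) presses the release, and the head can be drawn back along -y with it.
- cap (a joint): How far the copper cap is pressed on its spigot, m: 0.012 is fully home, its mouth against the wooden shoulder; 0 to 0.003 at first. A tight fit: about 20 N to slide.
- work_mid (a point): Centre of the octagonal dark wooden handle, 26 mm across flats, 72 mm long; its y axis runs along it from cap to butt. At the cap end a pale spigot carries the copper cap (25 mm diameter, 24 mm long), whose closed end is 60 mm from here when home. 70-120 g in all. In the clamp this point is 45 mm above the bench; the butt first stands 2-6 mm short of the fixed pad.
- tray: Open wooden tray, fixed: 170 (x) x 160 (y) x 34 mm high, walls and floor 6 mm. Origin: under its centre, on the bench. A finished handle lies in it along y at about x = +50 mm; the part x < +25 mm is free. A handle lying in it has its centre 19 mm above the bench.

How it is judged (in metres and radians):
On the way, in this order (a step that is already met when the one before it is completed fails the run):
1. the trigger is drawn while the jaw bears on the cap (value of joint trigger above 0.08 rad and contact force between jaw_c0 and cap_c0 above 8 N), for 0.05 s.
2. the cap is fully home (value of joint cap above 0.011 m), for 0.2 s.
3. the release is pressed and the jaw slid back clear of the cap, the cap still home (value of joint cap above 0.011 m and value of joint jaw below 0.032 m), for 0.2 s.
At the end, for the whole second after the job is handed in: The cap is home (within 1 mm), the clamp's jaw has been slid back to a travel below 0.032 (16 mm or more clear of where the cap was), and the handle lies flat (within 7 degrees) and at rest on the tray's floor, inside its walls (all of step 3 and x of work_mid in the frame of tray between -0.08 and 0.08 m and y of work_mid in the frame of tray between -0.07 and 0.07 m and height (world z) of work_mid below 0.027 m and angle between work_mid's own y axis and vertical between 1.45 and 1.69 rad and linear speed of work below 0.02 m/s); the robot touches nothing.
It fails at once if the cap is crushed: jaw force above 100 N (contact force between jaw_c0 and cap_c0 above 100 N).
It fails at once if the handle is dropped or rammed into the tray: force above 60 N (contact force between work and tray above 60 N).
It fails at once if one of the other things is moved more than 30 mm (distance of any of finished, blank, spare_cap, hammer, mallet, bowl, pot from where it was at the start of the episode above 0.03 m).
It also fails if it takes over 70 s, if anything falls off the work surface, if the arm or the gripper's body presses on something with over 40 N, if the wrist force passes 120 N, or if a joint passes its speed limit or range.

### The arm

A 6-joint arm with a two-finger parallel gripper is mounted at the origin on the work surface. World frame = base frame: x ahead of the robot, y to its left, z up, the work surface at z = 0. Lengths are in mm, angles in degrees, forces in N, time in s.
With the tool pointing down it reaches from about 325 to 850 mm from the base axis. Payload 15.5 kg.
Tool frame: the origin (TCP) lies midway between the tips of the shut fingers; the grasp point (between the pads) lies 19 mm behind it; z points along the fingers, y is the line along which they close (so a half turn about z gives the same grasp; the last joint's range is limited). The gripper opens to 91 mm and grips with 3 to 60 N. Pads are 32 mm wide; open, the fingers measure 118 mm over their backs; the gripper's body (76 mm by 178 mm) begins 60 mm behind the grasp point.
Start: joints at [-75.544, 28.281, 77.091, -0, 74.628, -5.472], TCP at [213.02, -587.579, 213.915] pointing down, gripper open.
Joint ranges: [-166.48, 166.48], [-47.26, 123.95], [12.59, 153.08], [-70.14, 250.14], [6.76, 159.57], [-176.63, 176.63]. Speed limits (degrees/s): [108.29, 108.29, 147.25, 172.46, 172.46, 172.46].

### API

Orientations are given as [roll, pitch, yaw] about the fixed x, y, z axes, in that order (R = Rz(yaw) Ry(pitch) Rx(roll)).
In Python, from station import get_state, camera, get_calibration, hand_in gives the robot as it stands. The module is installed in compiled form; this text tells all that it offers.
- The arm moves only by the tool jog_arm, never from a script. Its argument "rows" is a list of rows, each a list of 3 entries, a list of its own where there are three numbers: the closure, from -1 (fully open) to 1 (shut), so that 0 is half open, then the shift along the tool's x, y, z scaled (see below), then the turn, a rotation vector about the tool's x, y, z scaled (see below). A call has 1 to 5 rows; each row is the pose to reach, as a shift and turn from the pose commanded when the call began, along the tool's axes at that moment, turning the shorter way round; what a row does not reach only later rows make up. The controller multiplies each number of a shift by 200 mm and each number of a turn by 2 pi rad. A row lasts 1/8 s, in which the tool goes at most 62.5 mm and 10.7 degrees, less where a joint would pass 70% of its speed; a pose out of reach is approached as far as the arm can. A call with a number of a shift or a turn outside -1 to 1 is refused whole. A call with a gripper value outside its range is refused whole. The fingers move at their own pace and stop on an object; "grip_force" is the grip in N (left out, the last holds). Time passes only in rows, so rows that repeat a pose let the fingers close. It gives the time, the measured TCP pose, the force, the opening and the grip force at its end, in the units of the state.
- get_state(): the state, without advancing time (a new reading comes with each control period).
- camera(name): name is "scene" or "top" or "wrist"; returns the picture (420x560x3 uint8, blue, green, red); there is no depth.
- get_calibration(name): a dict with "camera_matrix" (3x3 intrinsics, pixels), "T" (4x4, takes a point from camera to world coordinates). Camera axes: x right, y up, looking along -z (the intrinsics and any distortion apply to the point x, -y, -z); pixel columns grow to the right and rows downward; lengths in mm; the calibration is good to about 2 mm. A picture is of the moment at which its call begins: read the wrist's pose just before it. get_calibration takes no time and is no camera call; for the wrist camera it gives the pose at the moment of the call.
- hand_in(): hands the job in; it is judged then, once.
The state is a dict: "clock": time; "joint_pos": joint angles; "joint_velocities": joint speeds; "joint_torque": joint torques, N m; "eef_pos": TCP position; "tcp_rot": TCP orientation; "ft_force": force on the tool from outside, world axes, zero at the start; "wrist_torque": the same for the moment, N m; "finger_gap": opening from 0.0 (shut) to 1.0 (fully open); "grasp_force": force on a finger pad.
Only numpy, scipy, OpenCV 4.12 (cv2) and the standard library are available. Lean on these libraries where they do the work, as an engineer would, in place of code of your own. Each camera call takes 0.05 s, during which the arm holds its last target. There are 200 camera calls.

## Working session

There is one attempt and no reset: what is moved stays moved. The work goes in short steps, Python scripts to look and compute and a tool call to move; the robot and the scene stay as the last step left them, time stands still between calls to the robot, and variables do not carry over. Pictures are saved under pics/ and viewed, at most 10 in all, crops included, and the job is handed in when it is done.

Besides the shell and the picture viewer there is one more tool, called in YAML: its name, and indented under it one key for each argument. jog_arm: Moves the arm, as the interface text tells. Its arguments: {"type":"object","properties":{"rows":{"type":"array"},"grip_force":{"type":"number"}},"required":["rows"]}

```bash
mkdir -p pics
python3 - <<'E'
from station import *
import cv2,numpy as np
s=get_state();print(s)
for n in("top","scene"):
    im=camera(n);cv2.imwrite(f"pics/{n}0.png",im);c=get_calibration(n);print(n,c)
E
```

```text
{'clock': 0.0, 'joint_pos': array([-7.55451821e+01,  2.83168204e+01,  7.71292324e+01, -5.71009529e-04,
        7.46260633e+01, -5.47354295e+00]), 'joint_velocities': array([ 0.03641445, -0.06403518, -0.02661184,  0.01408211,  0.00133816,
       -0.00908861]), 'joint_torque': array([-3.02838243e-04, -8.78834510e+01, -3.81857944e+01,  7.06076436e-02,
        5.31936425e-02, -9.62150057e-05]), 'eef_pos': array([ 212.91207626, -587.20359315,  213.30481726]), 'tcp_rot': array([-1.79928160e+02, -6.33100822e-03,  1.99285086e+01]), 'ft_force': array([ 0.3060324 , -0.22231179, -0.085936  ]), 'wrist_torque': array([-0.0495816 ,  0.01033126,  0.06253432]), 'grasp_force': 0.0, 'finger_gap': 0.9980726606921759}
top {'camera_matrix': array([[462.49619639,   0.        , 274.91153731],
       [  0.        , 462.49619639, 211.37846101],
       [  0.        ,   0.        ,   1.        ]]), 'T': array([[-4.78474513e-03,  9.99528212e-01, -3.03390825e-02,
         5.51638060e+02],
       [-9.99056551e-01, -6.08766550e-03, -4.29994033e-02,
         4.28045730e+01],
       [-4.31638109e-02,  3.01047180e-02,  9.98614336e-01,
         9.16052645e+02],
       [ 0.00000000e+00,  0.00000000e+00,  0.00000000e+00,
         1.00000000e+00]])}
scene {'camera_matrix': array([[505.9828709 ,   0.        , 281.51416893],
       [  0.        , 505.9828709 , 208.28834339],
       [  0.        ,   0.        ,   1.        ]]), 'T': array([[-5.00931997e-02, -5.43496090e-01,  8.37915671e-01,
         1.54694061e+03],
       [ 9.98721953e-01, -3.29023329e-02,  3.83653035e-02,
         1.08798872e+02],
       [ 6.71798787e-03,  8.38766616e-01,  5.44449660e-01,
         6.98208413e+02],
       [ 0.00000000e+00,  0.00000000e+00,  0.00000000e+00,
         1.00000000e+00]])}
```

View pics/top0.png

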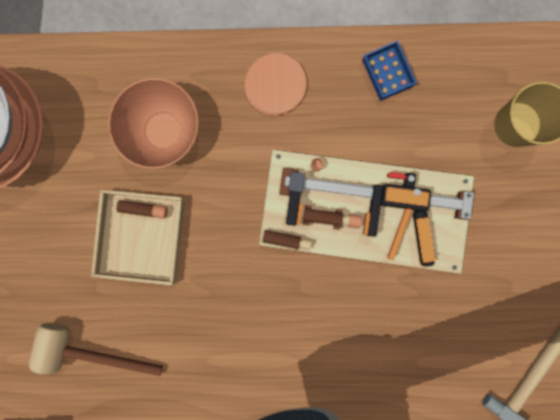

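View pics/scene0.png

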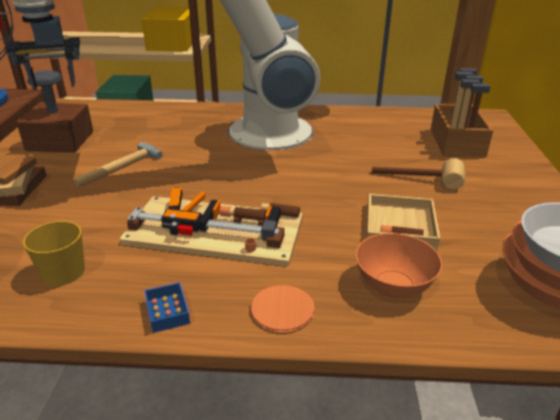

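The top view shows the clamp board (corners about (273,152), (473,175), (463,271), (261,249)) with the fixed jaw at left. The tray is at about (138,238) with its finished handle in the upper part, so clamp +y runs to image left, which is world +y.

```bash
cat > h.py <<'E'
import cv2,numpy as np
from station import *
from scipy.spatial.transform import Rotation as R
def ray(cal,px,z):
    K,T=cal["camera_matrix"],cal["T"]
    u=np.linalg.inv(K)@[px[0],px[1],1]; d=T[:3,:3]@[u[0],-u[1],-u[2]]; o=T[:3,3]
    return o+d*(z-o[2])/d[2]
def proj(cal,p):
    q=np.linalg.inv(cal["T"])@np.append(p,1); v=cal["camera_matrix"]@[q[0],-q[1],-q[2]]; return v[:2]/v[2]
E
python3 - <<'E'
from h import *
im=cv2.imread("pics/top0.png");c=get_calibration("top")
hsv=cv2.cvtColor(im,cv2.COLOR_BGR2HSV)
print(hsv[160,285],hsv[260,400],hsv[250,140],hsv[300,250])
# pale wood
m=cv2.inRange(hsv,(15,60,140),(32,150,255))
m=cv2.morphologyEx(m,cv2.MORPH_CLOSE,np.ones((5,5)))
m=cv2.morphologyEx(m,cv2.MORPH_OPEN,np.ones((3,3)))
for ct in cv2.findContours(m,0,2)[0]:
    if cv2.contourArea(ct)<2000: continue
    b=cv2.boxPoints(cv2.minAreaRect(cv2.convexHull(ct)))
    z=18 if b[:,0].mean()>220 else 34
    w=np.array([ray(c,p,z)[:2] for p in b]); print(b.round(1).tolist(),w.round(1).tolist(),"centre",w.mean(0),"sides",np.linalg.norm(w[0]-w[1]),np.linalg.norm(w[1]-w[2]),
      "ang",[np.degrees(np.arctan2(*(w[(i+1)%4]-w[i])[::-1])).round(1) for i in range(4)])
cv2.imwrite("pics/crop1.png",cv2.resize(im[140:285,250:485],None,fx=3.4,fy=3.4,interpolation=cv2.INTER_CUBIC))
E
```

```text
[ 30  47 208] [ 25  54 207] [ 22  64 206] [ 13 126 154]
[[257.29998779296875, 245.5], [266.1000061035156, 183.1999969482422], [470.5, 212.1999969482422], [461.70001220703125, 274.5]] [[512.7, 116.1], [633.9, 98.4], [575.1, -292.3], [456.6, -273.7]] centre [544.58693854 -87.87011115] sides 122.49579304334479 395.14458979803055 ang [np.float64(-8.3), np.float64(-98.6), np.float64(171.1), np.float64(81.8)]
[[89.69999694824219, 277.5], [98.5999984741211, 188.3000030517578], [181.3000030517578, 196.5], [172.39999389648438, 285.70001220703125]] [[452.7, 440.2], [625.5, 423.8], [608.2, 261.3], [436.9, 278.3]] centre [530.81279307 350.89457588] sides 173.59718146823613 163.48696927973958 ang [np.float64(-5.4), np.float64(-96.1), np.float64(174.3), np.float64(84.4)]
```

View pics/crop1.png

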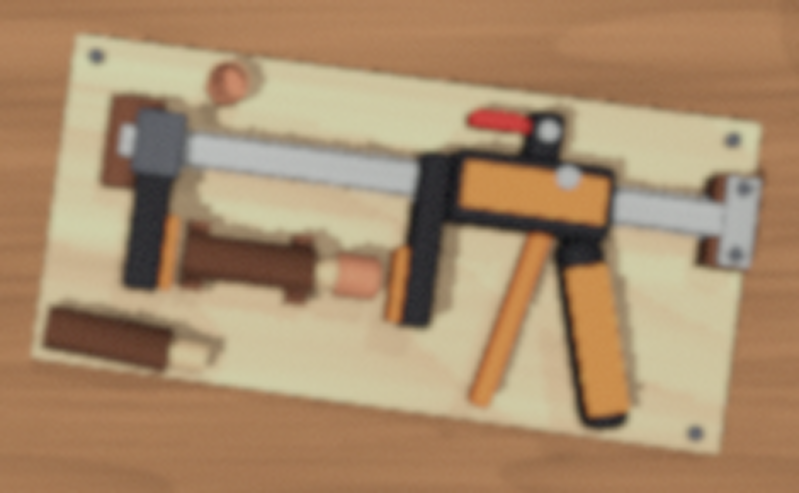

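The enlarged crop gives board corners at (78,36), (761,122), (718,452), (33,357). The jaw pad is orange at about (398,285), the trigger tip at (482,400), the red tab spans (468–530,122) and the cap is at (358,276). Next I fit the clamp frame and the jaw travel.

```bash
cat >> h.py <<'E'
def fit(a,b): # planar rigid: clamp->world
    a,b=np.array(a,float),np.array(b,float)
    rot,_=R.align_vectors(np.c_[b-b.mean(0),0*b[:,0]],np.c_[a-a.mean(0),0*a[:,0]]); M=rot.as_matrix()[:2,:2]
    return M,b.mean(0)-M@a.mean(0)
E
python3 - <<'E'
from h import *
c=get_calibration("top")
px=lambda u,v:(250+(u+.5)/3.4-.5,140+(v+.5)/3.4-.5)
w=[ray(c,px(*p),18)[:2] for p in [(78,36),(761,122),(718,452),(33,357)]]
a=[(60,185),(60,-205),(-128,-205),(-128,185)]
M,t=fit(a,w); yaw=np.degrees(np.arctan2(M[1,0],M[0,0]))
print("clamp",t,yaw,"res",(w-(np.array(a)@M.T+t)).round(1).tolist())
def cl(u,v,z): return (M.T@(ray(c,px(u,v),z)[:2]-t)).round(1)
for n,u,v,z in [("bar L",300,158,48),("fixed pad face",176,262,55),("fixed pad corner",172,288,50),("jawpad face top",398,250,55),("jawpad face bot",387,318,55),("cap end",380,277,45),("cap mouth",337,272,45),("shoulder",313,268,45),("trig tip",478,404,54),("trig tip L",470,400,54),("tab L",468,118,56),("tab R",530,124,56),("blank end",205,357,30),("blank butt",45,325,30)]:
    print(n,cl(u,v,z))
np.savez("pose.npz",M=M,t=t)
E
```

```text
clamp [614.62218822 -88.30177167] -8.00908589402319 res [[-1.4, -1.1], [-0.2, 0.5], [0.9, 1.2], [0.8, -0.7]]
bar L [ 2.9 51.2]
fixed pad face [-63.1 111.2]
fixed pad corner [-77.5 111.4]
jawpad face top [-40.6  -7.3]
jawpad face bot [-78.   -6.2]
cap end [-56.1  -1. ]
cap mouth [-56.6  22.6]
shoulder [-56.1  36. ]
trig tip [-117.5  -60.8]
trig tip L [-115.9  -56.3]
tab L [ 35.6 -35.4]
tab R [ 36.7 -68.8]
blank end [-113.3   87.7]
blank butt [-107.7  179.3]
```

```bash
cat >> h.py <<'E'
P=np.load("pose.npz"); M,t=P["M"],P["t"]
def W(x,y,z): return np.append(M@[x,y]+t,z)
def C(p): return np.append(M.T@(np.array(p)[:2]-t),p[2])
def go(target,yaw=81.99):
    s=get_state(); Rt=R.from_euler("xyz",s["tcp_rot"],degrees=True); G=R.from_euler("xyz",[180,0,yaw],degrees=True)
    print("shift/200",(Rt.inv().apply(target-s["eef_pos"])/200).round(3),"turn/2pi",((Rt.inv()*G).as_rotvec()/2/np.pi).round(4),"clampTCP",C(s["eef_pos"]).round(1),"F",s["ft_force"].round(1))
E
python3 -c "
from h import *
print(W(-102,-36,130)); go(W(-102,-36,130))"
```

```text
[ 508.60121276 -109.73895344  130.        ]
shift/200 [ 2.204 -1.74   0.419] turn/2pi [-1.000e-04 -1.000e-04 -1.724e-01] clampTCP [-328.3 -550.1  213.4] F [ 0.1 -0.4  0.3]
```

jog_arm:
  rows:
    - [1,[0.25,-0.2,0],[0,0,-0.029]]
    - [1,[0.5,-0.4,0],[0,0,-0.058]]
    - [1,[0.7,-0.56,0],[0,0,-0.087]]
    - [1,[0.9,-0.7,0],[0,0,-0.116]]
    - [1,[1,-0.8,0],[0,0,-0.14]]
  grip_force: 20

```text
clock: 0.72
eef_pos: [347.4, -366.9, 213.8]
tcp_rot: [-180.0, -0.0, 70.7]
ft_force: [0.3, -0.4, -0.2]
finger_gap: 0.484
grasp_force: 0.0
```

```bash
python3 -c "
from h import *
go(W(-102,-36,130))"
```

```text
shift/200 [1.48  0.336 0.42 ] turn/2pi [-0.     -0.0001 -0.0313] clampTCP [-225.8 -313.1  213.8] F [ 0.3 -0.4 -0.2]
```

jog_arm:
  rows:
    - [1,[0.25,0.06,0],[0,0,-0.0157]]
    - [1,[0.5,0.12,0],[0,0,-0.0313]]
    - [1,[0.75,0.17,0],[0,0,-0.0313]]
    - [1,[0.98,0.23,0],[0,0,-0.0313]]
    - [1,[1,0.23,0],[0,0,-0.0313]]

```text
clock: 1.35
eef_pos: [458.2, -193.9, 213.7]
tcp_rot: [-180.0, -0.0, 81.8]
ft_force: [-1.1, -0.4, -0.9]
finger_gap: 0.005
grasp_force: 0.0
```

```bash
python3 -c "
from h import *
go(W(-102,-36,130))
cal=get_calibration('wrist');im=camera('wrist');cv2.imwrite('pics/w1.png',im);np.savez('w1.npz',**cal)
for p in [(-58,-7,50),(-101,-60,54),(42,-52,50),(-58,112,45)]: print(p,proj(cal,W(*p)))"
```

```text
shift/200 [0.452 0.189 0.419] turn/2pi [-0.     -0.0001 -0.0006] clampTCP [-140.2 -126.3  213.7] F [-1.1 -0.4 -0.9]
(-58, -7, 50) [376.39148707  61.4087588 ]
(-101, -60, 54) [324.37110605 126.43687598]
(42, -52, 50) [488.38646976 116.26031296]
(-58, 112, 45) [ 383.37725024 -100.72562836]
```

View pics/w1.png

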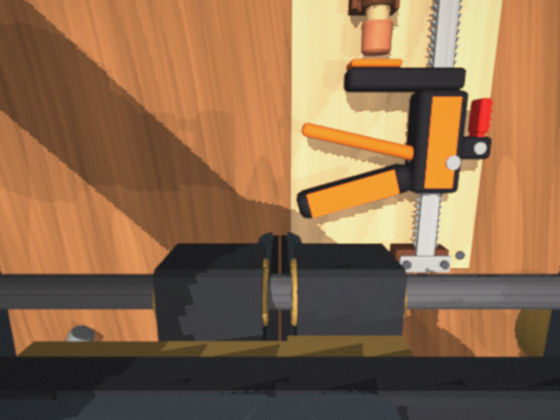

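The wrist view matches the predictions: jaw pad face at row about 60 (61 expected) and trigger front at (324,129), y ≈ -62. The cap end at row 53 lies about 5 mm ahead of the pad. I descend in front of the trigger.

jog_arm:
  rows:
    - [1,[0.25,0.1,0.1],[0,0,0]]
    - [1,[0.452,0.189,0.35],[0,0,0]]
    - [1,[0.452,0.189,0.6],[0,0,0]]
    - [1,[0.452,0.189,0.85],[0,0,0]]
    - [1,[0.452,0.189,0.908],[0,0,0]]

```text
clock: 2.02
eef_pos: [505.9, -112.6, 30.1]
tcp_rot: [-179.7, -0.0, 81.5]
ft_force: [0.6, 1.5, 1.5]
finger_gap: -0.0
grasp_force: 0.8
```

```bash
python3 -c "
from h import *
go(W(-102,-36,32))
cal=get_calibration('wrist');im=camera('wrist');cv2.imwrite('pics/w2.png',im);np.savez('w2.npz',**cal)
for p in [(-58,-7,50),(-101,-62,54),(-102,-52,54)]: print(p,proj(cal,W(*p)))"
```

```text
shift/200 [ 0.016  0.011 -0.01 ] turn/2pi [-0.0007 -0.0001 -0.0012] clampTCP [-104.3  -39.2   30.1] F [0.6 1.5 1.5]
(-58, -7, 50) [390.4684859  208.51273138]
(-101, -62, 54) [287.71160132 333.27237767]
(-102, -52, 54) [285.33338671 312.56470769]
```

View pics/w2.png

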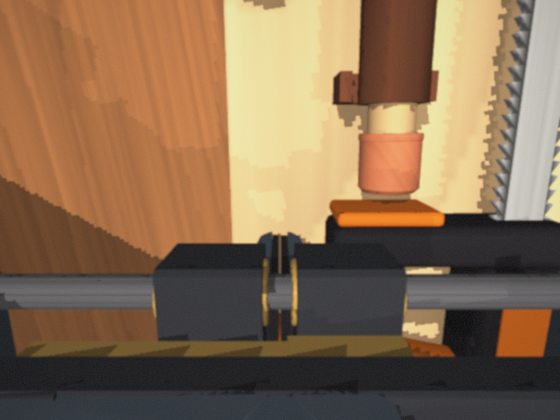

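The cap and its gap show clearly: shoulder at row 104, cap mouth at row 133, pad at row 202 beside the cap end at row 190. First stroke, in the air.

jog_arm:
  rows:
    - [1,[-0.06,0.01,-0.01],[0,0,0]]
    - [1,[-0.11,0.01,-0.01],[0,0,0]]
    - [1,[-0.16,0.01,-0.01],[0,0,0]]
    - [1,[-0.2,0.01,-0.01],[0,0,0]]
    - [1,[-0.22,0.01,-0.01],[0,0,0]]

```text
clock: 2.7
eef_pos: [504.4, -154.7, 36.0]
tcp_rot: [179.9, -0.2, 81.5]
ft_force: [17.8, 50.3, -1.5]
finger_gap: 0.004
grasp_force: 24.6
```

```bash
cat >> h.py <<'E'
def look(name):
    cal=get_calibration('wrist');im=camera('wrist');cv2.imwrite(f'pics/{name}.png',im)
    hsv=cv2.cvtColor(im,cv2.COLOR_BGR2HSV)
    # pad: saturated orange; front edge row
    m=cv2.inRange(hsv,(8,225,150),(18,255,255)); n,_,st,ce=cv2.connectedComponentsWithStats(m)
    for i in range(1,n):
        if st[i,4]>150: x,y,w,h=st[i,:4]; print("orange",st[i], "clamp top edge",C(ray(cal,(x+w/2,y),55)).round(1))
    return cal,im
E
python3 -c "
from h import *
go(W(-102,-36,32))
cal,im=look('w3'); s=get_state(); print(s['ft_force'],M.T@s['ft_force'][:2])"
```

```text
shift/200 [ 0.225 -0.013  0.021] turn/2pi [ 0.0004 -0.0006 -0.0014] clampTCP [-99.9 -81.1  36. ] F [17.8 50.3 -1.5]
[15.53380361 44.57638682 -1.39123211] [ 9.1714527  46.30591509]
```

View pics/w3.png

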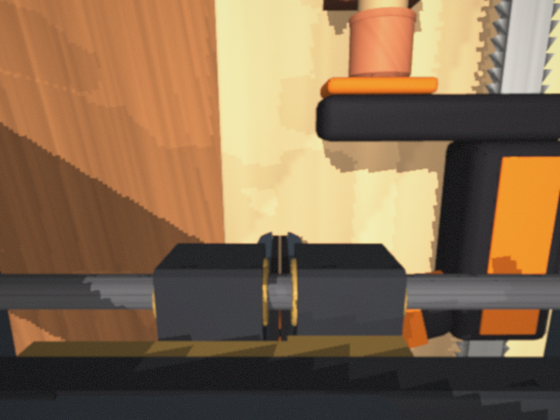

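The pad front edge is at row 79, close to the cap end at row 76, so the trigger is at its stop and the jaw has nearly reached the cap. I measure and then back off.

```bash
python3 -c "
from h import *
class D(dict):pass
w2=dict(np.load('w2.npz'));w3=get_calibration('wrist')
for n,c,f,cap,mo in[('w2',w2,(386,202),(390,191),(392,134)),('w3',w3,(383,79),(381,76),(383,14))]:
    print(n,'pad',C(ray(c,f,56)).round(1),'capend',C(ray(c,cap,50)).round(1),'mouth',C(ray(c,mo,55)).round(1))
"
```

```text
w2 pad [-61.7  -3.   56. ] capend [-58.6   0.4  50. ] mouth [-60.7  23.3  55. ]
w3 pad [-59.4   2.2  56. ] capend [-58.7   4.1  50. ] mouth [-60.4  25.3  55. ]
```

jog_arm:
  rows:
    - [1,[0.06,-0.01,0.02],[0,0,0]]
    - [1,[0.14,-0.01,0.02],[0,0,0]]
    - [1,[0.22,-0.01,0.02],[0,0,0]]
    - [1,[0.26,-0.01,0.02],[0,0,0]]
    - [1,[0.26,-0.01,0.02],[0,0,0]]

```text
clock: 3.38
eef_pos: [509.1, -103.9, 30.5]
tcp_rot: [180.0, 0.0, 81.7]
ft_force: [-0.5, 0.4, -1.1]
finger_gap: 0.007
grasp_force: 0.0
```

```bash
python3 -c "
from h import *
go(W(-102,-30,32))
cal,im=look('w4');np.savez('w4.npz',**cal)
hsv=cv2.cvtColor(im,cv2.COLOR_BGR2HSV)
for r in range(0,240,6): print(r,hsv[r,386],end=' ')"
```

```text
shift/200 [ 0.001  0.002 -0.008] turn/2pi [ 0.      0.     -0.0009] clampTCP [-102.3  -30.1   30.5] F [-0.5  0.4 -1.1]
0 [ 10 146 108] 6 [ 10 148 110] 12 [ 10 149 113] 18 [  9 148 114] 24 [  9 152 114] 30 [  9 149 115] 36 [  9 152 116] 42 [  8 145 120] 48 [  9 151 118] 54 [ 10 149 118] 60 [  9 147 120] 66 [ 10 148 119] 72 [  9 145 120] 78 [  9 148 122] 84 [  9 152 121] 90 [ 10 154 119] 96 [  9 148 121] 102 [ 10 150 122] 108 [  9 148 122] 114 [ 10 154 119] 120 [ 15 115 160] 126 [ 21  99 230] 132 [ 23  91 238] 138 [ 23  91 238] 144 [ 23  92 238] 150 [ 13 131 222] 156 [ 10 151 236] 162 [ 11 140 239] 168 [ 11 144 239] 174 [ 10 151 233] 180 [ 10 150 235] 186 [ 10 154 229] 192 [ 10 149 234] 198 [ 10 150 235] 204 [ 10 150 233] 210 [  9 155 158] 216 [ 12 218 146] 222 [ 13 216 236] 228 [ 14 215 238] 234 [ 10 166  86]
```

jog_arm:
  rows:
    - [1,[-0.07,0,-0.01],[0,0,0]]
    - [1,[-0.13,0,-0.01],[0,0,0]]
    - [1,[-0.18,0,-0.01],[0,0,0]]
    - [1,[-0.21,0,-0.01],[0,0,0]]
    - [1,[-0.218,0,-0.01],[0,0,0]]

```text
clock: 4.05
eef_pos: [502.3, -147.4, 32.2]
tcp_rot: [-180.0, -0.1, 81.5]
ft_force: [7.4, 25.6, 1.0]
finger_gap: 0.004
grasp_force: 12.6
```

```bash
python3 -c "
from h import *
go(W(-102,-30,32))
cal,im=look('w5');s=get_state(); print(M.T@s['ft_force'][:2])
hsv=cv2.cvtColor(im,cv2.COLOR_BGR2HSV)
print([tuple(int(v) for v in hsv[r,383]) for r in range(0,130,5)])"
```

```text
shift/200 [0.221 0.003 0.002] turn/2pi [-0.0001 -0.0004 -0.0014] clampTCP [-103.   -74.1   32.2] F [ 7.4 25.6  1. ]
[ 3.40625658 24.29860764]
[(18, 111, 232), (18, 108, 233), (12, 139, 227), (10, 151, 230), (9, 155, 229), (10, 154, 234), (10, 153, 232), (10, 152, 230), (10, 151, 235), (11, 147, 238), (10, 147, 238), (10, 147, 238), (10, 146, 239), (11, 148, 239), (11, 146, 240), (9, 157, 205), (12, 204, 221), (16, 203, 240), (15, 209, 240), (12, 217, 182), (15, 12, 42), (135, 9, 54), (158, 18, 57), (158, 19, 55), (140, 14, 55), (135, 10, 52)]
```

jog_arm:
  rows:
    - [1,[0.08,0,0],[0,0,0]]
    - [1,[0.16,0,0],[0,0,0]]
    - [1,[0.24,0,0],[0,0,0]]
    - [1,[0.25,0,0],[0,0,0]]
    - [1,[0.25,0,0],[0,0,0]]

```text
clock: 4.72
eef_pos: [510.0, -97.9, 32.3]
tcp_rot: [180.0, 0.0, 81.6]
ft_force: [-0.1, 0.6, 1.0]
finger_gap: 0.006
grasp_force: 0.0
```

```bash
cat >> h.py <<'E'
def cap(name,u=386):
    cal=get_calibration('wrist');im=camera('wrist');cv2.imwrite(f'pics/{name}.png',im)
    u0=int(proj(cal,W(-58,20,55))[0]); h=cv2.cvtColor(im,cv2.COLOR_BGR2HSV)[:240,u0-4:u0+5].mean(1)
    pale=np.where((h[:,0]>18)&(h[:,1]<125)&(h[:,2]>200))[0]; cop=np.where((h[:,0]<13)&(h[:,1]<175)&(h[:,2]>195))[0]; org=np.where((h[:,1]>195)&(h[:,2]>195))[0]
    f=lambda r,z:C(ray(cal,(u0,r),z))[1].round(1)
    for n,a,z in[('pale',pale,51),('copper',cop,57),('pad',org,56)]:
        if len(a): print(n,a.min(),a.max(),'y',f(a.min(),z),f(a.max(),z))
E
python3 -c "
from h import *
go(W(-102,-24,32)); cap('w6')
cal=dict(np.load('w4.npz'))
print('w4', [C(ray(cal,(386,r),z))[1].round(1) for r,z in [(121,51),(148,57),(208,57),(217,56)]])"
```

```text
shift/200 [0.001 0.001 0.002] turn/2pi [ 0.     0.    -0.001] clampTCP [-102.3  -24.1   32.3] F [-0.1  0.6  1. ]
pale 134 150 y 38.4 32.0
copper 152 207 y 31.6 9.7
pad 219 231 y 4.5 -0.6
w4 [np.float64(37.4), np.float64(27.3), np.float64(3.8), np.float64(-0.2)]
```

View pics/w6.png

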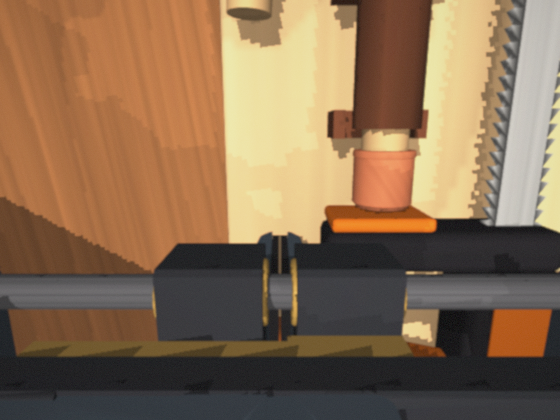

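The visible spigot between shoulder (row 130) and cap mouth (row 151) is now about 7 mm, with the pad against the cap. Third stroke, taken to about 0.3 rad first.

jog_arm:
  rows:
    - [1,[-0.06,0,0],[0,0,0]]
    - [1,[-0.11,0,0],[0,0,0]]
    - [1,[-0.14,0,0],[0,0,0]]
    - [1,[-0.155,0,0],[0,0,0]]
    - [1,[-0.165,0,0],[0,0,0]]

```text
clock: 5.4
eef_pos: [503.7, -130.2, 32.0]
tcp_rot: [-179.9, -0.1, 81.5]
ft_force: [-1.3, 17.2, 3.1]
finger_gap: 0.002
grasp_force: 8.0
```

jog_arm:
  rows:
    - [1,[-0.006,0,0],[0,0,0]]
    - [1,[-0.012,0,0],[0,0,0]]
    - [1,[-0.018,0,0],[0,0,0]]

```text
clock: 5.78
eef_pos: [503.3, -133.8, 32.1]
tcp_rot: [-179.9, -0.1, 81.5]
ft_force: [-1.4, 14.7, 2.9]
finger_gap: 0.005
grasp_force: 7.1
```

jog_arm:
  rows:
    - [1,[-0.006,0,0],[0,0,0]]
    - [1,[-0.012,0,0],[0,0,0]]
    - [1,[-0.015,0,0],[0,0,0]]

```text
clock: 6.15
eef_pos: [503.1, -136.8, 32.1]
tcp_rot: [-179.9, -0.1, 81.5]
ft_force: [0.3, 16.2, 1.5]
finger_gap: 0.008
grasp_force: 8.1
```

jog_arm:
  rows:
    - [1,[-0.005,0,0],[0,0,0]]
    - [1,[-0.01,0,0],[0,0,0]]
    - [1,[-0.01,0,0],[0,0,0]]

```text
clock: 6.52
eef_pos: [503.1, -138.7, 32.1]
tcp_rot: [-179.9, -0.1, 81.5]
ft_force: [1.9, 17.2, 1.6]
finger_gap: 0.006
grasp_force: 8.3
```

```bash
python3 -c "
from h import *
go(W(-102,-18,32)); cap('w7')"
```

```text
shift/200 [0.237 0.005 0.001] turn/2pi [-0.0002 -0.0003 -0.0013] clampTCP [-103.4  -65.5   32.1] F [ 1.9 17.2  1.6]
pale 181 239 y -22.0 -46.9
copper 20 85 y 37.0 14.9
pad 90 104 y 13.2 8.1
```

```bash
python3 -c "
from h import *
im=cv2.imread('pics/w7.png'); h=cv2.cvtColor(im,cv2.COLOR_BGR2HSV)[:40,376:386].mean(1).round().astype(int)
print([(r,*h[r]) for r in range(0,32)])"
```

```text
[(0, np.int64(9), np.int64(147), np.int64(107)), (1, np.int64(10), np.int64(146), np.int64(107)), (2, np.int64(10), np.int64(151), np.int64(106)), (3, np.int64(10), np.int64(149), np.int64(106)), (4, np.int64(10), np.int64(147), np.int64(107)), (5, np.int64(10), np.int64(148), np.int64(106)), (6, np.int64(10), np.int64(148), np.int64(107)), (7, np.int64(10), np.int64(147), np.int64(107)), (8, np.int64(10), np.int64(149), np.int64(106)), (9, np.int64(9), np.int64(146), np.int64(101)), (10, np.int64(10), np.int64(144), np.int64(86)), (11, np.int64(10), np.int64(134), np.int64(68)), (12, np.int64(12), np.int64(126), np.int64(66)), (13, np.int64(14), np.int64(120), np.int64(88)), (14, np.int64(15), np.int64(115), np.int64(117)), (15, np.int64(16), np.int64(114), np.int64(141)), (16, np.int64(16), np.int64(115), np.int64(162)), (17, np.int64(16), np.int64(115), np.int64(181)), (18, np.int64(16), np.int64(114), np.int64(196)), (19, np.int64(16), np.int64(116), np.int64(210)), (20, np.int64(15), np.int64(124), np.int64(217)), (21, np.int64(12), np.int64(138), np.int64(221)), (22, np.int64(10), np.int64(150), np.int64(224)), (23, np.int64(10), np.int64(153), np.int64(226)), (24, np.int64(10), np.int64(154), np.int64(226)), (25, np.int64(9), np.int64(154), np.int64(226)), (26, np.int64(10), np.int64(154), np.int64(226)), (27, np.int64(9), np.int64(154), np.int64(225)), (28, np.int64(9), np.int64(155), np.int64(221)), (29, np.int64(9), np.int64(156), np.int64(218)), (30, np.int64(9), np.int64(155), np.int64(221)), (31, np.int64(10), np.int64(154), np.int64(225))]
```

jog_arm:
  rows:
    - [1,[-0.004,0,0],[0,0,0]]
    - [1,[-0.009,0,0],[0,0,0]]

```text
clock: 6.82
eef_pos: [503.1, -140.5, 32.1]
tcp_rot: [-180.0, -0.1, 81.5]
ft_force: [4.4, 18.0, -0.7]
finger_gap: 0.002
grasp_force: 8.7
```

jog_arm:
  rows:
    - [1,[0.08,0,0],[0,0,0]]
    - [1,[0.16,0,0],[0,0,0]]
    - [1,[0.24,0,0],[0,0,0]]
    - [1,[0.25,0,0],[0,0,0]]
    - [1,[0.25,0,0],[0,0,0]]

```text
clock: 7.45
eef_pos: [510.9, -91.4, 32.3]
tcp_rot: [180.0, 0.0, 81.6]
ft_force: [-0.7, 0.0, -0.1]
finger_gap: 0.007
grasp_force: 0.0
```

```bash
python3 -c "
from h import *
go(W(-102,-18,32)); cap('w8')
im=cv2.imread('pics/w8.png'); h=cv2.cvtColor(im,cv2.COLOR_BGR2HSV)[130:170,378:388].mean(1).round().astype(int)
print([(r+130,*h[r].tolist()) for r in range(0,40)])"
```

```text
shift/200 [-0.002  0.001  0.002] turn/2pi [ 0.     0.    -0.001] clampTCP [-102.3  -17.5   32.3] F [-0.7  0.  -0.1]
pale 152 152 y 37.9 37.9
copper 154 209 y 37.5 15.6
pad 220 232 y 10.7 5.6
[(130, 9, 148, 121), (131, 9, 150, 122), (132, 9, 151, 122), (133, 9, 150, 122), (134, 9, 149, 122), (135, 9, 150, 121), (136, 9, 151, 121), (137, 9, 149, 121), (138, 9, 151, 121), (139, 9, 150, 121), (140, 9, 149, 122), (141, 9, 149, 122), (142, 9, 151, 122), (143, 9, 149, 121), (144, 9, 149, 121), (145, 9, 146, 122), (146, 12, 130, 138), (147, 15, 117, 166), (148, 16, 114, 187), (149, 17, 112, 197), (150, 17, 111, 202), (151, 17, 111, 208), (152, 16, 115, 210), (153, 12, 135, 213), (154, 10, 150, 228), (155, 11, 148, 237), (156, 11, 146, 239), (157, 11, 148, 238), (158, 10, 149, 238), (159, 10, 150, 236), (160, 10, 152, 233), (161, 10, 151, 230), (162, 11, 148, 236), (163, 11, 146, 238), (164, 11, 146, 238), (165, 11, 145, 238), (166, 11, 147, 237), (167, 10, 150, 235), (168, 10, 151, 234), (169, 10, 151, 234)]
```

The third click held: pad 6.2 mm on, about 3 mm of spigot left. Last stroke, with care.

jog_arm:
  rows:
    - [1,[-0.06,0,0],[0,0,0]]
    - [1,[-0.1,0,0],[0,0,0]]
    - [1,[-0.13,0,0],[0,0,0]]
    - [1,[-0.15,0,0],[0,0,0]]
    - [1,[-0.15,0,0],[0,0,0]]

```text
clock: 8.12
eef_pos: [505.1, -120.8, 32.1]
tcp_rot: [-179.9, -0.1, 81.5]
ft_force: [-2.8, 15.3, 3.6]
finger_gap: 0.003
grasp_force: 7.1
```

jog_arm:
  rows:
    - [1,[-0.003,0,0],[0,0,0]]
    - [1,[-0.007,0,0],[0,0,0]]
    - [1,[-0.01,0,0],[0,0,0]]

```text
clock: 8.5
eef_pos: [504.8, -122.4, 32.0]
tcp_rot: [-179.8, -0.1, 81.5]
ft_force: [-2.1, 16.5, 3.4]
finger_gap: 0.005
grasp_force: 8.3
```

jog_arm:
  rows:
    - [1,[-0.003,0,0],[0,0,0]]
    - [1,[-0.007,0,0],[0,0,0]]

```text
clock: 8.75
eef_pos: [504.6, -123.7, 32.1]
tcp_rot: [-179.9, -0.1, 81.5]
ft_force: [-2.0, 15.9, 3.1]
finger_gap: 0.006
grasp_force: 8.4
```

jog_arm:
  rows:
    - [1,[-0.004,0,0],[0,0,0]]
    - [1,[-0.008,0,0],[0,0,0]]

```text
clock: 9.0
eef_pos: [504.4, -125.3, 32.1]
tcp_rot: [-179.9, -0.1, 81.5]
ft_force: [-0.8, 16.6, 2.9]
finger_gap: 0.001
grasp_force: 8.5
```

jog_arm:
  rows:
    - [1,[-0.003,0,0],[0,0,0]]
    - [1,[-0.006,0,0],[0,0,0]]

```text
clock: 9.25
eef_pos: [504.2, -126.5, 32.1]
tcp_rot: [-179.9, -0.1, 81.5]
ft_force: [0.1, 18.6, 2.4]
finger_gap: 0.007
grasp_force: 9.1
```

```bash
python3 -c "
from h import *
go(W(-102,-18,32)); cap('w9')
im=cv2.imread('pics/w9.png'); h=cv2.cvtColor(im,cv2.COLOR_BGR2HSV)[40:110,378:386].mean(1).round().astype(int)
print([(r+40,*h[r].tolist()) for r in range(0,70) if h[r,2]<215][-14:])"
```

```text
shift/200 [0.176 0.009 0.001] turn/2pi [-0.0004 -0.0003 -0.0013] clampTCP [-104.   -53.2   32.1] F [ 0.1 18.6  2.4]
pale 200 239 y -17.7 -34.6
copper 46 110 y 40.6 18.1
pad 115 129 y 16.3 11.1
[(40, 10, 147, 109), (41, 10, 148, 109), (42, 10, 148, 107), (43, 10, 147, 108), (44, 10, 147, 108), (45, 9, 147, 107), (46, 9, 150, 120), (47, 9, 155, 164), (48, 9, 156, 212)]
```

No pale wood shows between shoulder and cap now (dark meets copper at row 46). I feel for the seat in small steps.

jog_arm:
  rows:
    - [1,[-0.003,0,0],[0,0,0]]
    - [1,[-0.003,0,0],[0,0,0]]

```text
clock: 9.55
eef_pos: [504.2, -126.9, 32.1]
tcp_rot: [-179.9, -0.1, 81.5]
ft_force: [0.4, 18.9, 2.4]
finger_gap: 0.005
grasp_force: 9.7
```

jog_arm:
  rows:
    - [1,[-0.003,0,0],[0,0,0]]
    - [1,[-0.003,0,0],[0,0,0]]

```text
clock: 9.8
eef_pos: [504.2, -127.4, 32.1]
tcp_rot: [-179.9, -0.1, 81.5]
ft_force: [-0.3, 20.4, 3.6]
finger_gap: 0.005
grasp_force: 10.4
```

jog_arm:
  rows:
    - [1,[-0.003,0,0],[0,0,0]]
    - [1,[-0.003,0,0],[0,0,0]]

```text
clock: 10.05
eef_pos: [504.1, -127.9, 32.1]
tcp_rot: [-179.9, -0.1, 81.5]
ft_force: [1.1, 21.9, 3.7]
finger_gap: 0.001
grasp_force: 11.2
```

```bash
python3 -c "
from h import *
go(W(-102,-18,32)); cap('w10');cap('w10b');s=get_state(); print(s['ft_force'])
im=cv2.imread('pics/w10.png'); h=cv2.cvtColor(im,cv2.COLOR_BGR2HSV)[40:110,378:386].mean(1).round().astype(int)
print([(r+40,*h[r].tolist()) for r in range(0,70) if h[r,2]<215][-4:])"
```

```text
shift/200 [0.183 0.008 0.001] turn/2pi [-0.0004 -0.0004 -0.0013] clampTCP [-103.9  -54.6   32.1] F [ 1.1 21.9  3.7]
pale 197 239 y -17.8 -36.0
copper 42 106 y 40.6 18.2
pad 111 125 y 16.4 11.2
pale 197 239 y -17.8 -36.0
copper 42 106 y 40.6 18.2
pad 111 125 y 16.4 11.2
[-0.31338102 21.89050267  3.71068935]
[(106, 9, 156, 192), (107, 9, 153, 177), (108, 9, 154, 175), (109, 9, 160, 173)]
```

Cap and pad no longer move (y 40.6 and 16.4 in both looks) while the force climbs, so the cap is seated. I let the trigger go and lift.

jog_arm:
  rows:
    - [1,[0.08,0,0],[0,0,0]]
    - [1,[0.16,0,0],[0,0,0]]
    - [1,[0.18,0,-0.15],[0,0,0]]
    - [1,[0.18,0,-0.45],[0,0,0]]
    - [-0.76,[0.18,0.1,-0.5],[0,0,0]]

```text
clock: 10.78
eef_pos: [531.5, -96.5, 136.0]
tcp_rot: [179.7, 0.1, 81.6]
ft_force: [0.3, -0.7, -1.1]
finger_gap: 0.083
grasp_force: 0.0
```

```bash
python3 -c "
from h import *
go(W(9,-31,120)); cap('w11')"
```

```text
shift/200 [-0.053  0.451  0.082] turn/2pi [ 0.0008  0.0002 -0.0011] clampTCP [-81.1 -19.7 136. ] F [ 0.3 -0.7 -1.1]
pale 216 239 y -15.4 -32.4
copper 136 170 y 40.1 17.8
pad 4 181 y 118.8 10.2
```

jog_arm:
  rows:
    - [-0.76,[-0.05,0.2,0.04],[0,0,-0.001]]
    - [-0.76,[-0.05,0.4,0.08],[0,0,-0.001]]
    - [-0.76,[-0.045,0.451,0.08],[0,0,-0.001]]
    - [-0.76,[-0.045,0.451,0.08],[0,0,-0.001]]

```text
clock: 11.32
eef_pos: [617.9, -118.2, 115.8]
tcp_rot: [-180.0, -0.0, 82.0]
ft_force: [-0.5, -0.4, -0.4]
finger_gap: 0.568
grasp_force: 0.0
```

```bash
python3 -c "
from h import *
go(W(9,-29,26));print(get_state()['finger_gap'])
cal=get_calibration('wrist');im=camera('wrist');cv2.imwrite('pics/w12.png',im)
for p in [(-58,15,56),(42,-30,56),(-22,-9,56),(-22,-54,54),(42,-14,56)]: print(p,proj(cal,W(*p)).round())"
```

```text
shift/200 [0.001 0.008 0.449] turn/2pi [-0.0001 -0.     -0.0001] clampTCP [  7.4 -29.1 115.8] F [-0.5 -0.4 -0.4]
0.5678766739750635
(-58, 15, 56) [174. 163.]
(42, -30, 56) [333. 233.]
(-22, -9, 56) [233. 201.]
(-22, -54, 54) [235. 267.]
(42, -14, 56) [334. 209.]
```

View pics/w12.png

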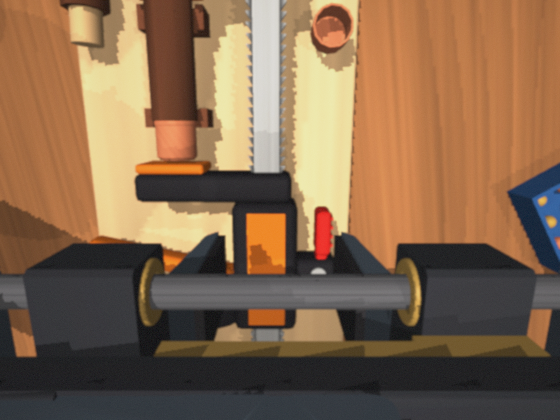

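The jaw pad face (row 163) sits at y≈15 and the red tab spans rows 208–258 (centre y≈-29). The gap behind the jaw arm is free, and the fingers are still opening. I finish opening and descend.

jog_arm:
  rows:
    - [-0.76,[0.005,0.008,0],[0,0,0]]
    - [-0.76,[0.005,0.008,0],[0,0,0]]
    - [-0.76,[0.005,0.008,0.1],[0,0,0]]
    - [-0.76,[0.005,0.008,0.28],[0,0,0]]
    - [-0.76,[0.005,0.008,0.449],[0,0,0]]

```text
clock: 12.0
eef_pos: [619.8, -117.7, 25.9]
tcp_rot: [180.0, 0.0, 82.0]
ft_force: [0.3, -1.4, -0.1]
finger_gap: 0.88
grasp_force: 0.0
```

```bash
python3 -c "
from h import *
go(W(9,-28,26));print(get_state()['finger_gap']*91)"
```

```text
shift/200 [ 0.002 -0.001 -0.   ] turn/2pi [ 0.0001  0.     -0.0001] clampTCP [  9.2 -28.4  25.9] F [ 0.3 -1.4 -0.1]
80.08938104837077
```

jog_arm:
  rows:
    - [-0.5,[0,-0.012,0],[0,0,0]]
    - [0.2,[0,-0.012,0],[0,0,0]]
    - [0.2,[0,-0.012,0],[0,0,0]]
    - [0.2,[0,-0.012,0],[0,0,0]]
    - [0.2,[0,-0.012,0],[0,0,0]]
  grip_force: 20

```text
clock: 12.62
eef_pos: [617.0, -117.2, 27.8]
tcp_rot: [-180.0, 0.0, 82.0]
ft_force: [-4.8, 1.4, -0.1]
finger_gap: 0.652
grasp_force: 21.5
```

jog_arm:
  rows:
    - [0.2,[0,0,0],[0,0,0]]
    - [0.2,[-0.01,0,0],[0,0,0]]
    - [0.2,[-0.025,0,0],[0,0,0]]
    - [0.2,[-0.04,0,0],[0,0,0]]
  grip_force: 30

```text
clock: 13.12
eef_pos: [615.7, -124.7, 27.8]
tcp_rot: [-179.9, -0.0, 82.0]
ft_force: [-6.0, 4.2, 1.3]
finger_gap: 0.64
grasp_force: 31.5
```

Only 4 N resistance, so the head is sliding. I continue to about 25 mm.

jog_arm:
  rows:
    - [0.2,[-0.02,0,0],[0,0,0]]
    - [0.2,[-0.04,0,0],[0,0,0]]
    - [0.2,[-0.06,0,0],[0,0,0]]
    - [0.2,[-0.08,0,0],[0,0,0]]
    - [0.2,[-0.088,0,0],[0,0,0]]

```text
clock: 13.75
eef_pos: [613.2, -142.3, 27.8]
tcp_rot: [-179.9, -0.0, 82.0]
ft_force: [-6.2, 5.8, 3.3]
finger_gap: 0.646
grasp_force: 31.5
```

```bash
python3 -c "
from h import *
go(W(9,-28,26))
cal=get_calibration('wrist');im=camera('wrist');cv2.imwrite('pics/w13.png',im)
for y in (-15,-10,-5,15): print(y,proj(cal,W(-58,y,56)).round())
h=cv2.cvtColor(im,cv2.COLOR_BGR2HSV); u=int(proj(cal,W(-62,-10,56))[0]); print(u,[(r,*h[r,u].tolist()) for r in range(0,240,5)])"
```

```text
shift/200 [0.128 0.014 0.009] turn/2pi [-0.0001 -0.      0.    ] clampTCP [  6.2 -53.6  27.8] F [-6.2  5.8  3.3]
-15 [116. 198.]
-10 [114. 185.]
-5 [113. 172.]
15 [108. 118.]
104 [(0, 10, 154, 98), (5, 11, 151, 98), (10, 10, 144, 99), (15, 9, 148, 100), (20, 10, 148, 100), (25, 11, 149, 101), (30, 9, 147, 99), (35, 9, 141, 103), (40, 11, 155, 99), (45, 11, 147, 235), (50, 10, 155, 231), (55, 12, 140, 235), (60, 11, 145, 236), (65, 11, 144, 235), (70, 11, 141, 237), (75, 11, 144, 236), (80, 11, 145, 237), (85, 11, 147, 237), (90, 11, 144, 237), (95, 11, 151, 237), (100, 10, 150, 237), (105, 11, 145, 237), (110, 9, 155, 188), (115, 14, 120, 174), (120, 20, 99, 235), (125, 19, 99, 234), (130, 20, 100, 234), (135, 19, 99, 234), (140, 19, 100, 235), (145, 20, 100, 234), (150, 19, 100, 234), (155, 19, 101, 233), (160, 19, 102, 233), (165, 19, 102, 233), (170, 19, 100, 232), (175, 19, 100, 234), (180, 17, 110, 227), (185, 12, 213, 146), (190, 12, 212, 161), (195, 14, 208, 239), (200, 14, 213, 238), (205, 12, 206, 165), (210, 90, 14, 37), (215, 160, 17, 44), (220, 120, 6, 44), (225, 120, 6, 44), (230, 0, 11, 46), (235, 150, 17, 44)]
```

The jaw is back 25 mm (pad at y≈-9.5) and the cap stayed on. I open and lift.

jog_arm:
  rows:
    - [-0.76,[0,0.01,0],[0,0,0]]
    - [-0.76,[0,0.01,0],[0,0,0]]
    - [-0.76,[0,0.01,0],[0,0,0]]
    - [-0.76,[0,0.01,-0.2],[0,0,0]]
    - [-0.1,[0,0.01,-0.5],[0,0,0]]

```text
clock: 14.42
eef_pos: [615.0, -142.7, 126.4]
tcp_rot: [-179.8, -0.0, 82.0]
ft_force: [1.7, -0.5, 1.2]
finger_gap: 0.803
grasp_force: 0.0
```

```bash
python3 -c "
from h import *
go(W(-58,72,120))"
```

```text
shift/200 [ 0.629 -0.33   0.033] turn/2pi [-0.0005 -0.0001 -0.0001] clampTCP [  7.9 -53.8 126.4] F [ 1.7 -0.5  1.2]
```

```bash
python3 -c "
from h import *
cal=get_calibration('wrist');im=camera('wrist');cv2.imwrite('pics/w14.png',im)
h=cv2.cvtColor(im,cv2.COLOR_BGR2HSV)
for y in (25,32,60,70,80):
    u,v=proj(cal,W(-58,y,45)).round().astype(int); print(y,u,v)
    if not 0<=v<420: continue
    row=h[v,max(u-50,0):u+50]; m=np.where((row[:,0]<14)&((row[:,2]<150)|(row[:,1]>135)))[0]+max(u-50,0)
    print(m.min(),m.max(),C(ray(cal,(m.min(),v),45)).round(1),C(ray(cal,(m.max()+1,v),45)).round(1))"
```

```text
25 179 107
159 197 [-70.9  24.8  45. ] [-45.4  24.7  45. ]
32 178 95
158 196 [-70.9  32.2  45. ] [-45.7  32.2  45. ]
60 175 49
153 195 [-71.9  59.9  45. ] [-44.8  59.8  45. ]
70 174 31
151 194 [-72.3  70.3  45. ] [-44.9  70.3  45. ]
80 173 14
150 194 [-72.2  79.9  45. ] [-44.4  79.9  45. ]
```

jog_arm:
  rows:
    - [-0.1,[0.2,-0.1,0.01],[0,0,0]]
    - [-0.1,[0.4,-0.2,0.02],[0,0,0]]
    - [-0.1,[0.6,-0.3,0.03],[0,0,0]]
    - [-0.1,[0.629,-0.33,0.03],[0,0,0]]
    - [-0.1,[0.629,-0.33,0.03],[0,0,0]]

```text
clock: 15.1
eef_pos: [568.4, -9.2, 120.8]
tcp_rot: [180.0, 0.0, 82.0]
ft_force: [0.3, 0.2, -0.5]
finger_gap: 0.55
grasp_force: 0.0
```

```bash
python3 -c "
from h import *
go(W(-58,72,27)); print(get_state()['finger_gap']*91)"
```

```text
shift/200 [ 0.001 -0.006  0.469] turn/2pi [0.0001 0.     0.    ] clampTCP [-56.8  71.9 120.8] F [ 0.3  0.2 -0.5]
50.06018899758104
```

Handle measured at x -58.3, 26–27 mm wide, as expected. I descend and grip.

jog_arm:
  rows:
    - [-0.1,[0,-0.007,0.15],[0,0,0]]
    - [-0.1,[0,-0.007,0.33],[0,0,0]]
    - [-0.1,[0,-0.007,0.469],[0,0,0]]
    - [-0.1,[0,-0.007,0.469],[0,0,0]]

```text
clock: 15.6
eef_pos: [566.3, -10.1, 25.3]
tcp_rot: [-179.8, 0.0, 81.9]
ft_force: [-0.4, 0.8, 0.6]
finger_gap: 0.55
grasp_force: 0.0
```

jog_arm:
  rows:
    - [1,[0,0,0],[0,0,0]]
    - [1,[0,0,0],[0,0,0]]
    - [1,[0,0,0],[0,0,0]]
    - [1,[0,0,0],[0,0,0]]
  grip_force: 25

```text
clock: 16.1
eef_pos: [567.5, -9.2, 27.7]
tcp_rot: [179.9, 0.0, 82.0]
ft_force: [-1.2, -3.2, 8.2]
finger_gap: 0.285
grasp_force: 25.0
```

jog_arm:
  rows:
    - [1,[-0.005,0,0],[0,0,0]]
    - [1,[-0.01,0,-0.06],[0,0,0]]
    - [1,[-0.01,0,-0.2],[0,0,0]]
    - [1,[-0.01,0,-0.4],[0,0,0]]
    - [1,[-0.01,0,-0.55],[0,0,0]]

```text
clock: 16.73
eef_pos: [566.8, -11.1, 139.2]
tcp_rot: [179.9, 0.0, 82.0]
ft_force: [-0.2, 0.1, -0.2]
finger_gap: 0.281
grasp_force: 25.0
```

Run:
```python
from h import *
print(get_state()['finger_gap'],get_state()['ft_force'])
# tray pose: centre from the rim box; free part tray x<25 -> place work_mid at tray x -30,y 0; work_mid is +4..5 mm (tray y) ahead of TCP
a=np.radians(-5.6); T=np.array([[np.cos(a),-np.sin(a)],[np.sin(a),np.cos(a)]]); o=np.array([530.8,350.9])
for z in (120,2): print(np.append(o+T@[-30,-7],z)); go(np.append(o+T@[-30,-7],z),84.4)
```

```text
0.2810963195926408 [-0.21505975  0.1183713  -0.16115185]
[500.2600977  346.86089519 120.        ]
shift/200 [ 1.725 -0.58   0.095] turn/2pi [ 0.0002  0.     -0.0068] clampTCP [-58.1  69.8 139.2] F [-0.2  0.1 -0.2]
[500.2600977  346.86089519   2.        ]
shift/200 [ 1.726 -0.581  0.685] turn/2pi [ 0.0002  0.     -0.0068] clampTCP [-58.1  69.8 139.2] F [-0.2  0.1 -0.2]
```

The handle is held with its centre 17 mm above the fingertips. That would put the tips on the tray floor before the handle, so I set it back on the rests and regrip about 7 mm higher.

jog_arm:
  rows:
    - [1,[0,0,0.25],[0,0,0]]
    - [1,[0,0,0.45],[0,0,0]]
    - [1,[0,0,0.52],[0,0,0]]
    - [1,[0,0,0.545],[0,0,0]]
    - [1,[0,0,0.555],[0,0,0]]

```text
clock: 17.35
eef_pos: [566.9, -11.0, 27.6]
tcp_rot: [179.9, 0.0, 82.0]
ft_force: [-13.0, 0.3, 36.9]
finger_gap: 0.284
grasp_force: 25.0
```

jog_arm:
  rows:
    - [0.2,[0,0,0],[0,0,0]]
    - [0.2,[0,0,-0.01],[0,0,0]]
    - [0.2,[0.02,0,-0.034],[0,0,0]]
    - [0.2,[0.02,0,-0.034],[0,0,0]]

```text
clock: 17.85
eef_pos: [567.6, -6.7, 33.2]
tcp_rot: [179.9, -0.0, 82.0]
ft_force: [-0.9, 0.8, -0.4]
finger_gap: 0.403
grasp_force: 0.0
```

```bash
python3 -c "
from h import *
go(W(-58,72,34)); print(get_state()['finger_gap']*91)"
```

```text
shift/200 [-0.011 -0.001 -0.004] turn/2pi [ 0.0002 -0.     -0.    ] clampTCP [-57.9  74.2  33.2] F [-0.9  0.8 -0.4]
36.68159718667396
```

jog_arm:
  rows:
    - [1,[0,0,-0.006],[0,0,0]]
    - [1,[0,0,-0.006],[0,0,0]]
    - [1,[0,0,-0.006],[0,0,0]]
    - [1,[0,0,-0.006],[0,0,0]]
  grip_force: 25

```text
clock: 18.35
eef_pos: [567.2, -7.0, 33.9]
tcp_rot: [180.0, -0.0, 82.0]
ft_force: [-1.3, 1.3, 5.8]
finger_gap: 0.288
grasp_force: 25.0
```

jog_arm:
  rows:
    - [1,[-0.005,0,0],[0,0,0]]
    - [1,[-0.005,0,-0.06],[0,0,0]]
    - [1,[-0.005,0,-0.2],[0,0,0]]
    - [1,[-0.005,0,-0.4],[0,0,0]]
    - [1,[-0.005,0,-0.5],[0,0,0]]

```text
clock: 18.98
eef_pos: [567.6, -8.2, 136.3]
tcp_rot: [179.9, 0.0, 82.0]
ft_force: [0.4, 0.3, -1.5]
finger_gap: 0.284
grasp_force: 25.0
```

Run:
```python
from h import *
print(get_state()['finger_gap'])
a=np.radians(-5.6); T=np.array([[np.cos(a),-np.sin(a)],[np.sin(a),np.cos(a)]]); o=np.array([530.8,350.9])
go(np.append(o+T@[-30,0],130),84.4)
cal=get_calibration('wrist');im=camera('wrist');cv2.imwrite('pics/w15.png',im)
```

```text
0.284136834880271
shift/200 [ 1.745 -0.583  0.03 ] turn/2pi [ 0.0004  0.     -0.0068] clampTCP [-57.7  72.8 136.3] F [ 0.4  0.3 -1.5]
```

View pics/w15.png

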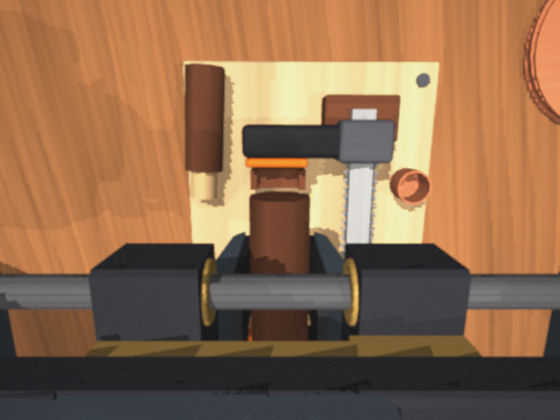

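Handle held straight (dark octagon centred at col 280). On to the tray.

jog_arm:
  rows:
    - [1,[0.24,-0.08,0],[0,0,-0.002]]
    - [1,[0.48,-0.16,0],[0,0,-0.004]]
    - [1,[0.72,-0.24,0],[0,0,-0.0068]]
    - [1,[0.95,-0.32,0],[0,0,-0.0068]]
    - [1,[0.99,-0.33,0],[0,0,-0.0068]]

```text
clock: 19.65
eef_pos: [528.4, 199.6, 133.7]
tcp_rot: [-180.0, -0.0, 84.6]
ft_force: [0.4, 0.1, -1.0]
finger_gap: 0.287
grasp_force: 25.0
```

Run:
```python
from h import *
a=np.radians(-5.6); T=np.array([[np.cos(a),-np.sin(a)],[np.sin(a),np.cos(a)]]); o=np.array([530.8,350.9])
go(np.append(o+T@[-30,8],130),84.4)
```

```text
shift/200 [ 0.795 -0.209  0.019] turn/2pi [-0.0001 -0.      0.0005] clampTCP [-125.5  273.1  133.7] F [ 0.4  0.1 -1. ]
```

jog_arm:
  rows:
    - [1,[0.25,-0.07,0],[0,0,0]]
    - [1,[0.5,-0.14,0],[0,0,0]]
    - [1,[0.75,-0.2,0],[0,0,0]]
    - [1,[0.795,-0.209,0.1],[0,0,0]]
    - [1,[0.795,-0.209,0.25],[0,0,0]]

```text
clock: 20.27
eef_pos: [503.7, 359.8, 83.2]
tcp_rot: [179.9, -0.0, 84.5]
ft_force: [1.1, 0.2, -1.3]
finger_gap: 0.285
grasp_force: 25.0
```

Run:
```python
from h import *
a=np.radians(-5.6); T=np.array([[np.cos(a),-np.sin(a)],[np.sin(a),np.cos(a)]]); o=np.array([530.8,350.9])
go(np.append(o+T@[-30,8],9),84.4)
im=camera('top'); cv2.imwrite('pics/t2.png',cv2.resize(im[140:320,40:240],None,fx=3,fy=3))
```

```text
shift/200 [ 0.009 -0.011  0.371] turn/2pi [ 0.0002 -0.0001  0.0002] clampTCP [-172.3  428.2   83.2] F [ 1.1  0.2 -1.3]
```

View pics/t2.png

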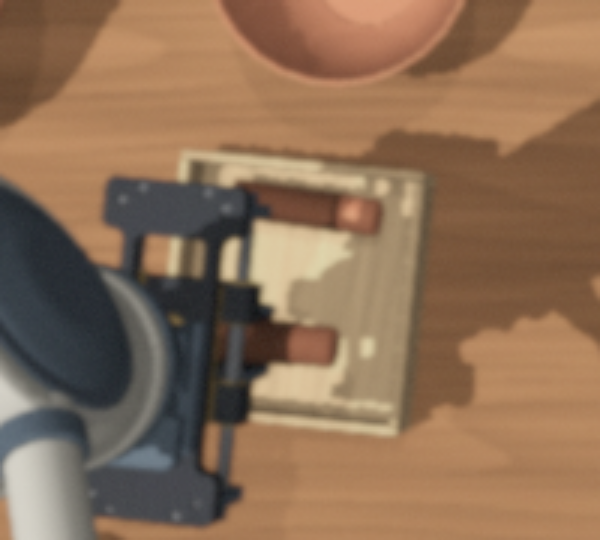

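The cap end at crop (335,345) lies well inside the tray, clear of the finished handle at row 215 and of the walls. I lower it.

jog_arm:
  rows:
    - [1,[0.009,-0.011,0.12],[0,0,0]]
    - [1,[0.009,-0.011,0.24],[0,0,0]]
    - [1,[0.009,-0.011,0.31],[0,0,0]]
    - [1,[0.009,-0.011,0.34],[0,0,0]]
    - [1,[0.009,-0.011,0.35],[0,0,0]]

```text
clock: 20.95
eef_pos: [501.6, 361.4, 13.9]
tcp_rot: [180.0, -0.0, 84.4]
ft_force: [-0.1, 1.1, 0.3]
finger_gap: 0.284
grasp_force: 25.0
```

jog_arm:
  rows:
    - [1,[0,0,0.006],[0,0,0]]
    - [1,[0,0,0.012],[0,0,0]]
    - [1,[0,0,0.012],[0,0,0]]

```text
clock: 21.32
eef_pos: [501.3, 361.7, 11.6]
tcp_rot: [180.0, -0.0, 84.4]
ft_force: [0.0, 1.0, -0.1]
finger_gap: 0.282
grasp_force: 25.0
```

jog_arm:
  rows:
    - [1,[0,0,0.004],[0,0,0]]
    - [1,[0,0,0.008],[0,0,0]]
    - [1,[0,0,0.008],[0,0,0]]

```text
clock: 21.7
eef_pos: [501.2, 361.6, 9.7]
tcp_rot: [-180.0, 0.0, 84.4]
ft_force: [-0.1, -0.6, -1.7]
finger_gap: 0.283
grasp_force: 25.0
```

jog_arm:
  rows:
    - [1,[0,0,0.003],[0,0,0]]
    - [1,[0,0,0.006],[0,0,0]]
    - [1,[0,0,0.006],[0,0,0]]

```text
clock: 22.08
eef_pos: [501.2, 361.6, 8.5]
tcp_rot: [-180.0, 0.0, 84.4]
ft_force: [0.6, 0.1, -0.7]
finger_gap: 0.28
grasp_force: 25.0
```

jog_arm:
  rows:
    - [1,[0,0,0.003],[0,0,0]]
    - [1,[0,0,0.005],[0,0,0]]
    - [1,[0,0,0.005],[0,0,0]]

```text
clock: 22.45
eef_pos: [501.3, 361.6, 7.9]
tcp_rot: [180.0, -0.0, 84.4]
ft_force: [-1.3, -0.2, 5.5]
finger_gap: 0.283
grasp_force: 25.0
```

Contact at 5.5 N. I release and lift.

jog_arm:
  rows:
    - [0.3,[0,0,0],[0,0,0]]
    - [0,[0,0,0],[0,0,0]]
    - [0,[0,0,-0.05],[0,0,0]]
    - [0,[0,0,-0.3],[0,0,0]]
    - [0,[0,0,-0.6],[0,0,0]]

```text
clock: 23.08
eef_pos: [500.7, 361.2, 128.7]
tcp_rot: [-179.9, 0.1, 84.4]
ft_force: [1.1, -0.1, -0.6]
finger_gap: 0.502
grasp_force: 0.0
```

jog_arm:
  rows:
    - [0,[-0.25,0,0],[0,0,0]]
    - [0,[-0.5,0,0],[0,0,0]]
    - [0,[-0.75,0,0],[0,0,0]]
    - [0,[-0.9,0,0],[0,0,0]]
    - [0,[-0.9,0,0],[0,0,0]]

```text
clock: 23.7
eef_pos: [483.6, 180.8, 128.2]
tcp_rot: [180.0, 0.0, 84.3]
ft_force: [-0.4, 0.1, -0.9]
finger_gap: 0.499
grasp_force: 0.0
```

Run:
```python
from h import *
im=camera('top');c=get_calibration('top'); h=cv2.cvtColor(im,cv2.COLOR_BGR2HSV)
a=np.radians(-5.6); T=np.array([[np.cos(a),-np.sin(a)],[np.sin(a),np.cos(a)]]); o=np.array([530.8,350.9])
m=cv2.inRange(h,(0,100,20),(14,255,255)); t=np.zeros_like(m); cv2.fillConvexPoly(t,np.array([[100,196],[176,202],[168,278],[94,270]]),255); m&=t
for ct in cv2.findContours(m,0,2)[0]:
    if cv2.contourArea(ct)>150:
        b=cv2.boxPoints(cv2.minAreaRect(ct)); w=np.array([T.T@(ray(c,p,19)[:2]-o) for p in b]); print("tray xy corners",w.round(0).tolist())
print(get_state()['ft_force'],get_state()['finger_gap'])
# jaw + board things
x=cv2.resize(im[140:290,85:485],None,fx=2,fy=2); cv2.imwrite('pics/t3.png',x)
```

```text
tray xy corners [[46.0, 49.0], [71.0, 48.0], [66.0, -54.0], [41.0, -53.0]]
[-0.65522711  0.05739502  0.10270273] 0.5011715986053052
```

View pics/t3.png

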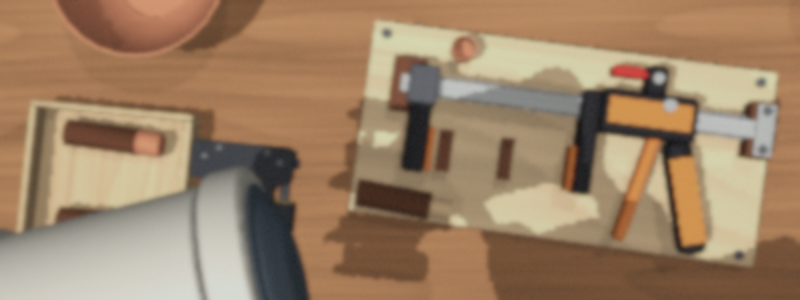

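That was my eleventh picture, one over the limit of ten, so I will check by numbers only from here. It shows the jaw back, the blank and spare cap in place, and the new handle's butt in the tray at (80,213). The arm hides the rest, so I check it through the scene camera.

Run:
```python
from h import *
im=camera('scene');c=get_calibration('scene'); h=cv2.cvtColor(im,cv2.COLOR_BGR2HSV)
a=np.radians(-5.6); T=np.array([[np.cos(a),-np.sin(a)],[np.sin(a),np.cos(a)]]); o=np.array([530.8,350.9])
f=lambda x,y,z:proj(c,np.append(o+T@[x,y],z))
poly=np.array([f(x,y,8) for x,y in[(-70,-70),(20,-70),(20,70),(-70,70)]]).round().astype(int)
print(poly.tolist(),"expect mid",f(-30,11,25),"cap end",f(-30,-49,25),"butt",f(-30,47,25))
m=cv2.inRange(h,(0,110,20),(13,255,255)); t=np.zeros_like(m); cv2.fillConvexPoly(t,poly,255); m&=t
for ct in cv2.findContours(m,0,2)[0]:
    if cv2.contourArea(ct)>60:
        print(cv2.boundingRect(ct),cv2.minAreaRect(ct))
        b=cv2.boundingRect(ct)
        for p in[(b[0],b[1]+b[3]/2),(b[0]+b[2],b[1]+b[3]/2)]: print((T.T@(ray(c,p,19)[:2]-o)).round())
```

```text
[[372, 205], [372, 225], [432, 230], [428, 209]] expect mid [406.12251905 210.41319169] cap end [381.17311069 208.29975783] butt [421.23254157 211.69314322]
(380, 206, 40, 13) ((399.233642578125, 211.93035888671875), (39.20197677612305, 10.140003204345703), 5.194429397583008)
[-20. -51.]
[-35.  45.]
```

The handle lies flat, with its ends at tray y -51 and +45, as planned. I hand in.

```bash
python3 -c "
from station import *
print(hand_in())"
```

```text
the job is handed in; nothing more can be done
None
```

The cap was pressed home, the jaw was slid back about 25 mm, and the handle lies flat in the tray; I handed the job in at about 24 s without seeing the verdict, and I viewed 11 pictures, one over the limit of 10.

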